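Close the packing jig's sliding stop on a gift box and let it catch its notch

TASK

Close the packing jig on the gift box: lift the release bar of the sliding stop, hold it up while you slide the stop against the box and press the box square and fully home against the fixed end fence, firmly but gently (hold about 10 N for a moment), then let the bar go and let the stop back just as far as the nearest notch that catches it, with the bar fully down. The notches cannot be seen well, so feel for the catch: do not crush the box, do not haul on the stop once it is caught, and leave the things lying about alone.

Things in the scene. Friction and masses are not known exactly. Their poses are not given: they have to be found in the camera images.
- jig: fixed packing jig: plywood bed 200 mm (its x) by 410 mm (its y, -165 to +245), 22 mm thick, with a 30 mm channel along its middle. Origin on the worktop under the channel, z up; the stop closes towards +y. A strip of square teeth lies in the channel, clamped elsewhere each time: the notches' places are not known, only that they repeat every 20 mm (teeth 12, gaps 8 mm).
- end_fence (a point): centre of the inner face of the fixed plywood end fence (180 mm wide, 50 mm high, at the jig's y = +225 mm), which looks to the jig's -y; the point is 45 mm above the worktop. Axes as the jig's.
- stop_face (a point): centre of the front face (140 mm wide, looks to the jig's +y) of the aluminium sliding stop, 45 mm above the worktop; its top edge is 66 mm above the worktop. Behind the face lies a block 110 mm wide, top 50 mm above the worktop, reaching 78 mm back. Axes as the jig's.
- stop_carriage (a joint): slide of the stop along the jig's +y, 0 to 0.19 m; 0 is fully open (face at the jig's y = -70 mm). It drags with about 2 N and stays where it is left. No teeth lie under the parked stop (up to 0.05); all places where it can meet the box have them. With the box home and square it meets the box at 0.150.
- bar_grip (a point): centre of the release bar's grip: a level black rubber rod, 13 mm thick, 84 mm long, along the jig's x, on two bent steel legs over the stop, 52 mm behind its front face; 106 mm above the worktop when fully down, 50 mm free below it. Moves with the stop and rises with the bar. Axes as the jig's.
- bar_handle (a joint): lift of the release bar, 0 (fully down, latch in a notch or in the toothless parking part) to 0.016 m. A damped spring drives it down: about 4 N at 0, 6 N at the top. At 0.010 the latch rides on the top of a tooth; above that the stop slides freely. Over a notch the bar, if free, drops within 0.1 s.
- pawl: steel latch tooth fixed under the release bar, in the channel, hidden by the stop: 5 mm thick along the jig's y (3 mm of play in a notch), engaging 10 mm deep. Origin at its lower end, 98 mm below the grip's centre. Hauling the stop while it is caught loads the latch; it bears at most 20 N.
- box_centre (a point): centre of the closed kraft gift box with a window lid, 234 x 145 x 62 mm, 0.3 to 0.55 kg, loose on the jig's bed between the stop and the end fence, its 234 mm along the jig's x. Its own x axis is its 234 mm length (along the jig's x, +/-, when square), z up. It slides under 2 to 5 N; pressing it with more than 25 N crushes it.
- scissors: scissors with red handles, 199 mm long, 9 mm high, lying on the worktop to the right of the jig: to be left alone
- ribbon: spool of red ribbon, 72 mm across and 32 mm high with a loose tail, lying to the left of the jig: to be left alone
- marker: marker pen 135 mm long, 16 mm thick, lying to the right of the jig: to be left alone

How it is judged:
By the outcome, as a careful person would: the job done as asked, in the order asked, and still so for the second after the job is handed in, with the robot touching nothing.
It also fails if it takes over 51 s, if anything falls off the work surface, if the arm or the gripper's body presses on something with over 40 N, if the wrist force passes 120 N, or if a joint passes its speed limit or range.

ROBOT

A 6-joint arm with a two-finger parallel gripper is mounted at the origin on a cart in front of the work surface, level with it; the furniture and walls round the work are solid. World frame = base frame: x ahead of the robot, y to its left, z up, the work surface at z = 0. Lengths are in m, angles in rad, forces in N, time in s.
With the tool pointing down it reaches from about 0.425 to 0.95 m from the base axis. Payload 3.5 kg.
Tool frame: the origin (TCP) lies between the finger pads; the fingertips stand 22 mm ahead of it and the grasp point (between the pads) lies 3 mm ahead of it; z points along the fingers, y is the line along which they close (so a half turn about z gives the same grasp; the last joint's range is limited). The gripper opens to 85 mm and grips with 20 to 120 N. Pads are 22 mm wide; open, the fingers measure 114 mm over their backs; the gripper's body (76 mm by 85 mm) begins 54 mm behind the grasp point. The pads swing forward as they close: fully open they stand 13 mm farther back than shut.
Start: joints at [0.988, 0.286, 1.577, -0, 1.279, -0.15], TCP at [0.283, 0.613, 0.253] pointing down, gripper open.
Joint ranges: [-2.77, 2.77], [-0.9, 2.22], [0.21, 2.48], [-1.53, 4.67], [0.24, 2.81], [-2.84, 2.84]. Speed limits (rad/s): [2.79, 2.79, 3.14, 3.14, 3.14, 3.14].

INTERFACE

Orientations are given as a 3x3 rotation matrix whose columns are the frame's x, y, z axes.
In Python, from station import ctrl gives the robot as it stands. The module is installed in compiled form; this text tells all that it offers.
- The arm moves only by the tool apply_moves, never from a script. Its argument "motion" is a list of rows, each an object with "slide": the shift along the tool's x, y, z in mm, a list of three; "rot": the turn, a rotation vector about the tool's x, y, z in degrees, a list of three. In form: [{"slide": [dx, dy, dz], "rot": [ax, ay, az]}, ...]. A call has 1 to 20 rows; each row shifts and turns the commanded pose from where the row before left it, along the tool's axes as they then stand; what a row does not reach is not made up. A row lasts 1/12 s, in which the tool goes at most 41.7 mm and 7.16 degrees, less where a joint would pass 70% of its speed; a pose out of reach is approached as far as the arm can. A call is refused whole if a number of a shift passes 41.7 or a number of a turn 7.16, either way. A call with a gripper value outside its range is refused whole. "jaw" is the finger opening in mm, from 0 to 85.4, set as the call begins (left out, the last holds). The fingers move at their own pace and stop on an object; the grip force is fixed at half the most. Time passes only in rows, so rows that do not move let the fingers close. It gives the time, the measured TCP pose, the force, the opening and the grip force at its end, in the units of the state.
- ctrl.read_state(): the state, without advancing time (a new reading comes with each control period).
- ctrl.grab_frame(name): name is "scene" or "top" or "wrist"; returns the picture (384x512x3 uint8, blue, green, red); there is no depth.
- ctrl.camera_params(name): a dict with "vertical_fov" (degrees; the focal length in pixels is half the picture's height over the tangent of half this angle, whatever the lens; pixels are square), "cx", "cy" (the principal point, pixels), "R" (3x3) and "t" (3): a world point X has camera coordinates R X + t. Camera axes: x right, y down, z forward; pixel columns grow to the right and rows downward; lengths in m; the calibration is good to about 2 mm. A picture is of the moment at which its call begins: read the wrist's pose just before it. camera_params takes no time and is no camera call; for the wrist camera it gives the pose at the moment of the call.
- ctrl.job_done(): hands the job in; it is judged then, once.
The state is a dict: "t": time; "joints": joint angles; "joint_velocities": joint speeds; "joint_efforts": joint torques, N m; "position": TCP position; "orientation": TCP orientation; "ft_force": force on the tool from outside, world axes, zero at the start; "ft_torque": the same for the moment, N m; "width": finger opening in m; "grasp_force": force on a finger pad.
Only numpy, scipy, OpenCV 4.12 (cv2) and the standard library are available. Lean on these libraries where they do the work, as an engineer would, in place of code of your own. Each camera call takes 0.05 s, during which the arm holds its last target. There are 200 camera calls.

## Working session

There is one attempt and no reset: what is moved stays moved. The work goes in short steps, Python scripts to look and compute and a tool call to move; the robot and the scene stay as the last step left them, time stands still between calls to the robot, and variables do not carry over. Pictures are saved under pics/ and viewed, at most 10 in all, crops included, and the job is handed in when it is done.

Besides the shell and the picture viewer there is one more tool, called after ">>>" as name(argument=value, ...) on one line, values as JSON. apply_moves: Moves the arm, as the interface text tells. Its arguments: {"type":"object","properties":{"motion":{"type":"array"},"jaw":{"type":"number"}},"required":["motion"]}

```bash
mkdir -p pics; python3 - <<'E'
from station import ctrl
import cv2,json
s=ctrl.read_state();print(s)
for n in("scene","top"):
    cv2.imwrite(f"pics/{n}0.png",ctrl.grab_frame(n));p=ctrl.camera_params(n);print(n,p)
E
```

```text
{'t': 0.0, 'joints': array([ 9.87972054e-01,  2.87133058e-01,  1.57820904e+00, -2.72521155e-09,
        1.27858469e+00, -1.49991374e-01]), 'joint_velocities': array([ 0.00026054,  0.00148738, -0.00182465,  0.00029694, -0.00029758,
        0.00073907]), 'joint_efforts': array([-1.68578626e-03, -4.05969822e+01, -2.92630291e+01, -2.60196894e-04,
        5.66818519e-03,  1.45449502e-05]), 'position': array([0.28274985, 0.61224713, 0.25195151]), 'orientation': array([[-9.07780927e-01,  4.19442651e-01, -1.28466696e-03],
       [ 4.19444474e-01,  9.07778902e-01, -1.94879503e-03],
       [ 3.48785809e-04, -2.30792541e-03, -9.99997276e-01]]), 'ft_force': array([-0.10040841,  0.81842469,  0.56622739]), 'ft_torque': array([-0.00806283, -0.02968078, -0.0494677 ]), 'grasp_force': 0.0, 'width': 0.08530755357830132}
scene {'vertical_fov': 48.52034137528781, 'cx': 253.17644720735126, 'cy': 190.01903387598458, 'R': array([[-0.89746148, -0.44100679, -0.0087125 ],
       [-0.17319575,  0.37048655, -0.91254751],
       [ 0.40566751, -0.81746726, -0.40887791]]), 't': array([0.42156855, 0.18387483, 1.54734523])}
top {'vertical_fov': 51.46496608481219, 'cx': 260.8359492484618, 'cy': 197.27141444160029, 'R': array([[-0.02782081, -0.99960671,  0.00352567],
       [-0.99505847,  0.02735758, -0.09544737],
       [ 0.09531337, -0.00616367, -0.99542823]]), 't': array([-0.0295236 ,  0.48314627,  1.43465905])}
```

View pics/scene0.png

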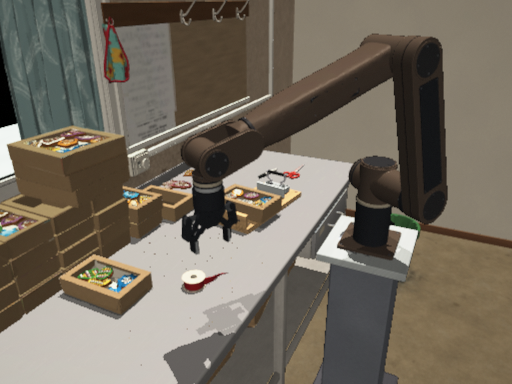

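View pics/top0.png

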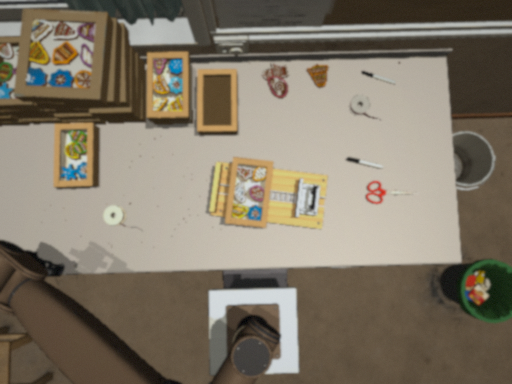

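The top view shows the jig at about (210–328, 158–228). The fence is on the left, the box is around (250, 192) and slightly turned, and the stop is around (307, 198). I'll enlarge that area.

```bash
cat > h.py <<'E'
import numpy as np,cv2
from station import ctrl
def ray(p,u,v):
    f=192/np.tan(np.radians(p["vertical_fov"]/2));R=np.array(p["R"]);t=np.array(p["t"])
    d=R.T@np.array([(u-p["cx"])/f,(v-p["cy"])/f,1]);return -R.T@t,d
def onz(p,u,v,z):
    c,d=ray(p,u,v);return c+d*(z-c[2])/d[2]
def proj(p,X):
    f=192/np.tan(np.radians(p["vertical_fov"]/2));c=np.array(p["R"])@np.array(X)+np.array(p["t"])
    return np.array([c[0]/c[2]*f+p["cx"],c[1]/c[2]*f+p["cy"]])
E
python3 - <<'E'
from h import *
im=cv2.imread("pics/top0.png")[145:240,200:335]
cv2.imwrite("pics/top0c.png",cv2.resize(im,None,fx=5.9,fy=5.9,interpolation=cv2.INTER_CUBIC))
E
```

```text
(no output)
```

View pics/top0c.png

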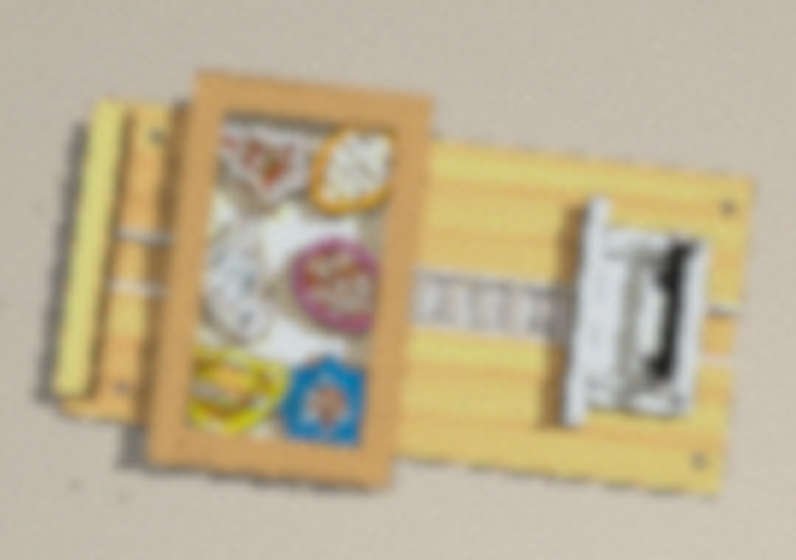

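The crop shows the bed's right corners at (752,178) and (716,492), and the left-bottom corner at about (62,412). The black grip runs from (690,240) to (660,380). The stop's top edge runs from (598,200) to (572,425). The box is turned slightly relative to the jig.

```bash
python3 - <<'E'
from h import *
p=ctrl.camera_params("top")
P=lambda u,v,z:onz(p,(u+.5)/5.9+199.5,(v+.5)/5.9+144.5,z)[:2]
np.set_printoptions(precision=4,suppress=True)
A=P(752,178,.022);B=P(716,492,.022);C=P(62,414,.022)
print("bed",A,B,C,np.linalg.norm(A-B),np.linalg.norm(B-C))
for d in (A-B,): print("yaw",np.degrees(np.arctan2(d[1],d[0])))
d=C-B;print("yaw2",np.degrees(np.arctan2(-d[0],d[1])))
th=np.arctan2(-d[0],d[1]);y=d/np.linalg.norm(d);x=np.array([y[1],-y[0]])
o=(A+B)/2+.165*y;print("origin",o,"x",x,"y",y)
J=lambda q:np.array([(q-o)@x,(q-o)@y])*1000
# mask the grip in top image
im=cv2.imread("pics/top0.png");g=im.max(2);m=((g<90)).astype(np.uint8);m[:180]=0;m[215:]=0;m[:,:304]=0;m[:,322:]=0
v,u=np.nonzero(m);print("n",len(u),u.min(),u.max(),v.min(),v.max())
q=onz(p,u.mean(),v.mean(),.106)[:2];print("grip",q,J(q))
pts=np.array([onz(p,a,b,.106)[:2] for a,b in zip(u,v)]);w=pts-pts.mean(0);e=np.linalg.svd(w)[2][0];print("gripdir",np.degrees(np.arctan2(e[1],e[0])),np.ptp(w@e))
s1=P(598,198,.066);s2=P(572,427,.066);print("stop",J(s1),J(s2),np.linalg.norm(s1-s2))
g1=P(690,240,.112);g2=P(660,380,.112);print("grip ends",J(g1),J(g2))
for c in [(195,72),(432,97),(388,490),(150,465)]: print("box",J(P(*c,.084)))
for c in [(126,100),(90,395)]: print("fence",J(P(*c,.072)))
E
```

```text
bed [ 0.5589 -0.289 ] [ 0.3641 -0.2583] [0.4233 0.1438] 0.1971803303267906 0.4064590254026379
yaw -8.969528395569808
yaw2 -8.380989973724846
origin [ 0.4855 -0.1104] x [ 0.9893 -0.1458] y [0.1458 0.9893]
n 57 310 316 187 208
grip [ 0.4709 -0.2226] [   1.8377 -113.0585]
gripdir 170.95072191787568 0.07457149037596046
stop [ 67.7701 -68.011 ] [-71.7722 -67.5797] 0.1395430292411473
grip ends [  42.3541 -120.075 ] [ -41.206  -111.3588]
box [112.1001 182.0046]
box [113.9     39.0565]
box [-122.5863   37.7357]
box [-124.5829  178.9827]
fence [ 92.3905 222.3521]
fence [-87.1922 220.9018]
```

>>> apply_moves(motion=[{"slide":[0,0,0],"rot":[0,0,-5.4]},{"slide":[0,0,0],"rot":[0,0,-5.4]},{"slide":[0,0,0],"rot":[0,0,-5.4]},{"slide":[-21.4,-31.4,0],"rot":[0,0,0]},{"slide":[-21.4,-31.4,0],"rot":[0,0,0]},{"slide":[-21.4,-31.4,0],"rot":[0,0,0]},{"slide":[-21.4,-31.4,0],"rot":[0,0,0]},{"slide":[-21.4,-31.4,0],"rot":[0,0,0]},{"slide":[-21.4,-31.4,0],"rot":[0,0,0]},{"slide":[-21.4,-31.4,0],"rot":[0,0,0]},{"slide":[-21.4,-31.4,0],"rot":[0,0,0]},{"slide":[-21.4,-31.4,0],"rot":[0,0,0]},{"slide":[-21.4,-31.4,0],"rot":[0,0,0]},{"slide":[-21.4,-31.4,0],"rot":[0,0,0]},{"slide":[-21.4,-31.4,0],"rot":[0,0,0]}])

```text
t: 1.35
position: [0.4808, 0.2, 0.253]
orientation: [[-0.989, 0.149, -0.0], [0.149, 0.989, -0.0], [0.0, -0.0, -1.0]]
ft_force: [2.3, 0.0, -0.2]
width: 0.0851
grasp_force: 0.0
```

>>> apply_moves(motion=[{"slide":[-4.5,-34.9,0],"rot":[0,0,0]},{"slide":[-4.5,-34.9,0],"rot":[0,0,0]},{"slide":[-4.5,-34.9,0],"rot":[0,0,0]},{"slide":[-4.5,-34.9,0],"rot":[0,0,0]},{"slide":[-4.5,-34.9,0],"rot":[0,0,0]},{"slide":[-4.5,-34.9,0],"rot":[0,0,0]},{"slide":[-4.5,-34.9,0],"rot":[0,0,0]},{"slide":[-4.5,-34.9,0],"rot":[0,0,0]},{"slide":[-4.5,-34.9,0],"rot":[0,0,0]},{"slide":[-4.5,-34.9,0],"rot":[0,0,0]},{"slide":[-4.5,-34.9,0],"rot":[0,0,0]},{"slide":[-4.5,-34.9,0],"rot":[0,0,0]},{"slide":[0,0,0],"rot":[0,0,0]},{"slide":[0,0,0],"rot":[0,0,0]},{"slide":[0,0,0],"rot":[0,0,0]}])

```text
t: 2.6
position: [0.4711, -0.2199, 0.2527]
orientation: [[-0.989, 0.15, -0.001], [0.15, 0.989, 0.001], [0.001, 0.001, -1.0]]
ft_force: [0.2, 0.5, -0.4]
width: 0.0853
grasp_force: 0.0
```

```bash
python3 - <<'E'
from h import *
import pickle
s=ctrl.read_state();p=ctrl.camera_params("wrist");im=ctrl.grab_frame("wrist");cv2.imwrite("pics/w1.png",im)
pickle.dump(p,open("w1.pkl","wb"))
print(s["t"],s["position"],s["orientation"],s["joints"],s["ft_force"]);print(p)
E
```

```text
2.6 [ 0.47110332 -0.21987063  0.25271376] [[-0.9886907   0.14996548 -0.00102616]
 [ 0.14996413  0.9886906   0.00128506]
 [ 0.00120727  0.00111664 -0.99999865]] [-6.32178598e-01 -5.76513154e-02  1.95386688e+00  4.53946988e-04
  1.24696431e+00 -2.05258694e+00] [ 0.19429862  0.48813149 -0.39750499]
{'vertical_fov': 64.28552021653178, 'cx': 253.52081066273098, 'cy': 197.8936836332078, 'R': array([[ 0.1491043 ,  0.98881996,  0.00173209],
       [ 0.9437191 , -0.14282609,  0.29832024],
       [ 0.29523239, -0.04284623, -0.95446427]]), 't': array([ 0.1470528 , -0.5154588 ,  0.23095521])}
```

View pics/w1.png

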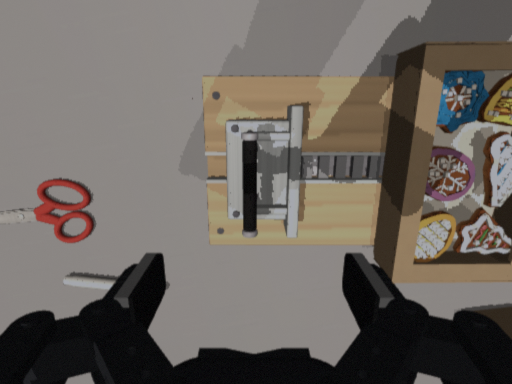

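The wrist view shows the black grip rod running from (250,140) to (250,232). The stop's top edge is at u≈295, v 107–237. The bed's left corners are at (205,77) and (209,245), and its channel is at v 153–182. The box's near edge is at u≈385–400.

```bash
python3 - <<'E'
from h import *
import pickle
np.set_printoptions(precision=4,suppress=True)
p=pickle.load(open("w1.pkl","rb"));im=cv2.imread("pics/w1.png")
m=(im.max(2)<45).astype(np.uint8);m[:130]=0;m[240:]=0;m[:,:238]=0;m[:,264:]=0
n,l,st,c=cv2.connectedComponentsWithStats(m);k=1+np.argmax(st[1:,4]);print(st[k],c[k])
x,y,w,h=st[k][:4]
A=onz(p,x+w/2-.5,y,.106)[:2];B=onz(p,x+w/2-.5,y+h-1,.106)[:2]
g=(A+B)/2;print("ends",A,B,np.linalg.norm(A-B),"grip",g)
e=B-A;print("grip yaw",np.degrees(np.arctan2(e[1],e[0])))
a=onz(p,205,77,.022)[:2];b=onz(p,209,245,.022)[:2];print("bed",a,b,np.linalg.norm(a-b),np.degrees(np.arctan2(*(b-a)[::-1])))
f1=onz(p,302,107,.066)[:2];f2=onz(p,298,237,.066)[:2];print("face",f1,f2,np.linalg.norm(f1-f2),np.degrees(np.arctan2(*(f2-f1)[::-1])))
s=ctrl.read_state();R=s["orientation"];t=s["position"]
print("tool dxy mm",1000*R.T@(np.r_[g,t[2]]-t), "gripper-face", np.dot((f1+f2)/2-g,[.15,.9887]), "bed-face",np.dot((f1+f2)/2-(a+b)/2,[.15,.9887]))
E
```

```text
[ 243  141   15   90 1178] [249.5136 184.1171]
ends [ 0.4276 -0.2165] [ 0.5103 -0.2292] 0.0837057032834514 grip [ 0.469  -0.2229]
grip yaw -8.771975192846991
bed [ 0.3629 -0.2562] [ 0.5586 -0.2901] 0.19859435529946018 -9.825544202866206
face [ 0.4076 -0.1629] [ 0.5435 -0.1813] 0.13711802292288827 -7.7022063246442745
tool dxy mm [ 1.7509 -3.8172 -0.0018] gripper-face 0.05116117278912312 bed-face 0.10207931892588723
```

>>> apply_moves(motion=[{"slide":[1.8,-3.8,0],"rot":[0,0,-0.2]},{"slide":[0,0,30],"rot":[0,0,0]},{"slide":[0,0,30],"rot":[0,0,0]},{"slide":[0,0,30],"rot":[0,0,0]},{"slide":[0,0,30],"rot":[0,0,0]},{"slide":[0,0,15],"rot":[0,0,0]},{"slide":[0,0,8.7],"rot":[0,0,0]},{"slide":[0,0,0],"rot":[0,0,0]},{"slide":[0,0,0],"rot":[0,0,0]}], jaw=50)

```text
t: 3.4
position: [0.4695, -0.2235, 0.1102]
orientation: [[-0.989, 0.145, 0.001], [0.145, 0.989, -0.0], [-0.001, -0.0, -1.0]]
ft_force: [1.2, -0.1, -0.7]
width: 0.0498
grasp_force: 0.0
```

>>> apply_moves(motion=[{"slide":[0,0,0],"rot":[0,0,0]},{"slide":[0,0,0],"rot":[0,0,0]},{"slide":[0,0,0],"rot":[0,0,0]},{"slide":[0,0,0],"rot":[0,0,0]},{"slide":[0,0,0],"rot":[0,0,0]},{"slide":[0,0,0],"rot":[0,0,0]},{"slide":[0,0,0],"rot":[0,0,0]},{"slide":[0,0,0],"rot":[0,0,0]}], jaw=0)

```text
t: 4.07
position: [0.47, -0.2244, 0.1113]
orientation: [[-0.989, 0.146, 0.002], [0.146, 0.989, -0.001], [-0.002, -0.001, -1.0]]
ft_force: [-0.6, 2.2, 6.0]
width: 0.0112
grasp_force: 58.6
```

>>> apply_moves(motion=[{"slide":[0,0,-3],"rot":[0,0,0.2]},{"slide":[0,0,-4],"rot":[0,0,0.2]},{"slide":[0,0,-4],"rot":[0,0,0]},{"slide":[0,0,-2],"rot":[0,0,0]},{"slide":[0,0,0],"rot":[0,0,0]},{"slide":[0,0,0],"rot":[0,0,0]},{"slide":[0,0,0],"rot":[0,0,0]}])

```text
t: 4.65
position: [0.4698, -0.2243, 0.122]
orientation: [[-0.988, 0.153, 0.003], [0.153, 0.988, -0.002], [-0.003, -0.001, -1.0]]
ft_force: [5.4, -2.1, -6.1]
width: 0.0111
grasp_force: 58.4
```

>>> apply_moves(motion=[{"slide":[-0.5,0,-2],"rot":[0,0,0]},{"slide":[0,0,-1],"rot":[0,0,0]},{"slide":[0,0,0],"rot":[0,0,0]},{"slide":[0,0,0],"rot":[0,0,0]},{"slide":[0,0,0],"rot":[0,0,0]}])

```text
t: 5.07
position: [0.4699, -0.2242, 0.1247]
orientation: [[-0.988, 0.153, 0.002], [0.153, 0.988, -0.001], [-0.002, -0.001, -1.0]]
ft_force: [4.6, -2.8, -7.6]
width: 0.0107
grasp_force: 58.4
```

```bash
python3 - <<'E'
from h import *
for i in range(2):
    s=ctrl.read_state();print(s["position"],s["ft_force"],s["ft_torque"]);im=ctrl.grab_frame("wrist")
E
```

```text
[ 0.4698753  -0.22421485  0.12474125] [ 4.56046617 -2.7851592  -7.60662775] [-0.39876717 -0.74401652  0.05538965]
[ 0.46988262 -0.2242274   0.12474948] [ 5.25671145 -2.197023   -6.67667018] [-0.44286499 -0.7160474   0.0722381 ]
```

>>> apply_moves(motion=[{"slide":[0,2,0],"rot":[0,0,0]},{"slide":[0,4,0],"rot":[0,0,0]},{"slide":[0,6,0],"rot":[0,0,0]},{"slide":[0,6,0],"rot":[0,0,0]},{"slide":[0,6,0],"rot":[0,0,0]},{"slide":[0,6,0],"rot":[0,0,0]},{"slide":[0,6,0],"rot":[0,0,0]},{"slide":[0,4,0],"rot":[0,0,0]},{"slide":[0,0,0],"rot":[0,0,0]}])

```text
t: 5.92
position: [0.4761, -0.1838, 0.1247]
orientation: [[-0.988, 0.153, 0.002], [0.153, 0.988, -0.0], [-0.002, 0.0, -1.0]]
ft_force: [5.1, -0.8, -6.2]
width: 0.0109
grasp_force: 58.6
```

>>> apply_moves(motion=[{"slide":[0,4,0],"rot":[0,0,0]},{"slide":[0,6,0],"rot":[0,0,0]},{"slide":[0,6,0],"rot":[0,0,0]},{"slide":[0,6,0],"rot":[0,0,0]},{"slide":[0,6,0],"rot":[0,0,0]},{"slide":[0,6,0],"rot":[0,0,0]},{"slide":[0,5,0],"rot":[0,0,0]},{"slide":[0,3,0],"rot":[0,0,0]},{"slide":[0,3,0],"rot":[0,0,0]},{"slide":[0,0,0],"rot":[0,0,0]}])

```text
t: 6.75
position: [0.4829, -0.1398, 0.1247]
orientation: [[-0.988, 0.153, 0.002], [0.153, 0.988, -0.001], [-0.002, -0.0, -1.0]]
ft_force: [5.3, -1.2, -7.3]
width: 0.0111
grasp_force: 58.6
```

```bash
python3 - <<'E'
from h import *
import pickle
s=ctrl.read_state();print(s["t"],s["position"],s["ft_force"])
im=ctrl.grab_frame("top");cv2.imwrite("pics/top1.png",im)
cv2.imwrite("pics/top1c.png",cv2.resize(im[145:240,200:335],None,fx=5.9,fy=5.9,interpolation=cv2.INTER_CUBIC))
E
```

```text
6.75 [ 0.48285042 -0.13975242  0.12472512] [ 5.29219925 -1.21828531 -7.34615365]
```

View pics/top1c.png

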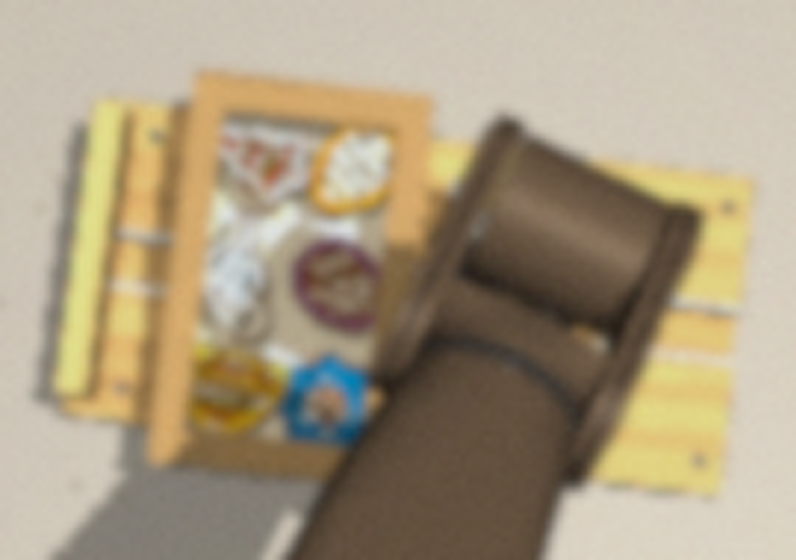

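The box has not moved and the arm hides the stop. The stop has moved about 85 mm, so I'll approach the contact slowly from here.

>>> apply_moves(motion=[{"slide":[0,2,0],"rot":[0,0,0]},{"slide":[0,2,0],"rot":[0,0,0]},{"slide":[0,2,0],"rot":[0,0,0]},{"slide":[0,2,0],"rot":[0,0,0]},{"slide":[0,2,0],"rot":[0,0,0]},{"slide":[0,2,0],"rot":[0,0,0]},{"slide":[0,2,0],"rot":[0,0,0]},{"slide":[0,2,0],"rot":[0,0,0]},{"slide":[0,2,0],"rot":[0,0,0]},{"slide":[0,2,0],"rot":[0,0,0]}])

```text
t: 7.63
position: [0.4857, -0.1212, 0.1248]
orientation: [[-0.988, 0.152, 0.001], [0.152, 0.988, -0.003], [-0.002, -0.003, -1.0]]
ft_force: [3.5, -4.6, -6.5]
width: 0.0108
grasp_force: 58.7
```

>>> apply_moves(motion=[{"slide":[0,2,0],"rot":[0,0,0]},{"slide":[0,2,0],"rot":[0,0,0]},{"slide":[0,2,0],"rot":[0,0,0]},{"slide":[0,2,0],"rot":[0,0,0]},{"slide":[0,2,0],"rot":[0,0,0]},{"slide":[0,2,0],"rot":[0,0,0]},{"slide":[0,2,0],"rot":[0,0,0]},{"slide":[0,2,0],"rot":[0,0,0]},{"slide":[0,2,0],"rot":[0,0,0]},{"slide":[0,2,0],"rot":[0,0,0]}])

```text
t: 8.47
position: [0.4887, -0.1017, 0.1248]
orientation: [[-0.988, 0.152, 0.001], [0.152, 0.988, -0.003], [-0.001, -0.003, -1.0]]
ft_force: [4.4, -5.7, -6.8]
width: 0.0113
grasp_force: 58.7
```

>>> apply_moves(motion=[{"slide":[0,2,0],"rot":[0,0,0]},{"slide":[0,2,0],"rot":[0,0,0]},{"slide":[0,2,0],"rot":[0,0,0]},{"slide":[0,2,0],"rot":[0,0,0]},{"slide":[0,2,0],"rot":[0,0,0]},{"slide":[0,2,0],"rot":[0,0,0]},{"slide":[0,1,0],"rot":[0,0,0]},{"slide":[0,1,0],"rot":[0,0,0]}])

```text
t: 9.13
position: [0.4909, -0.0878, 0.1248]
orientation: [[-0.988, 0.152, 0.001], [0.152, 0.988, -0.003], [-0.001, -0.003, -1.0]]
ft_force: [2.7, -5.6, -6.5]
width: 0.0108
grasp_force: 58.7
```

>>> apply_moves(motion=[{"slide":[0,1,0],"rot":[0,0,0]},{"slide":[0,1,0],"rot":[0,0,0]},{"slide":[0,1,0],"rot":[0,0,0]}])

```text
t: 9.38
position: [0.4913, -0.085, 0.1248]
orientation: [[-0.988, 0.152, 0.001], [0.152, 0.988, -0.003], [-0.001, -0.003, -1.0]]
ft_force: [2.3, -6.7, -7.2]
width: 0.0109
grasp_force: 58.7
```

Travel is about 141 mm. I'll creep on in small steps.

>>> apply_moves(motion=[{"slide":[0,1,0],"rot":[0,0,0]},{"slide":[0,1,0],"rot":[0,0,0]},{"slide":[0,1,0],"rot":[0,0,0]}])

```text
t: 9.63
position: [0.4916, -0.0833, 0.1249]
orientation: [[-0.989, 0.151, 0.0], [0.151, 0.989, -0.007], [-0.001, -0.007, -1.0]]
ft_force: [1.9, -11.6, -7.1]
width: 0.0106
grasp_force: 58.8
```

>>> apply_moves(motion=[{"slide":[0,0.7,0],"rot":[0,0,0]},{"slide":[0,0.7,0],"rot":[0,0,0]}])

```text
t: 9.8
position: [0.4916, -0.0832, 0.1249]
orientation: [[-0.989, 0.15, -0.001], [0.15, 0.989, -0.01], [-0.001, -0.01, -1.0]]
ft_force: [1.7, -16.1, -6.9]
width: 0.011
grasp_force: 58.9
```

>>> apply_moves(motion=[{"slide":[0,-0.6,0],"rot":[0,0,0]},{"slide":[0,-0.6,0],"rot":[0,0,0]},{"slide":[0,0,0],"rot":[0,0,0]},{"slide":[0,0,0],"rot":[0,0,0]},{"slide":[0,0,0],"rot":[0,0,0]},{"slide":[0,0,0],"rot":[0,0,0]},{"slide":[0,0,0],"rot":[0,0,0]},{"slide":[0,0,0],"rot":[0,0,0]}])

```text
t: 10.47
position: [0.4916, -0.0833, 0.1249]
orientation: [[-0.988, 0.152, 0.0], [0.152, 0.988, -0.007], [-0.001, -0.007, -1.0]]
ft_force: [1.6, -10.6, -6.6]
width: 0.0113
grasp_force: 58.9
```

```bash
python3 - <<'E'
from h import *
s=ctrl.read_state();print(s["t"],s["position"],s["ft_force"])
im=ctrl.grab_frame("top")
cv2.imwrite("pics/top2c.png",cv2.resize(im[145:240,200:335],None,fx=5.9,fy=5.9,interpolation=cv2.INTER_CUBIC))
E
```

```text
10.4667 [ 0.49156466 -0.08331641  0.12494681] [  1.60192272 -10.55350421  -6.58895417]
```

View pics/top2c.png

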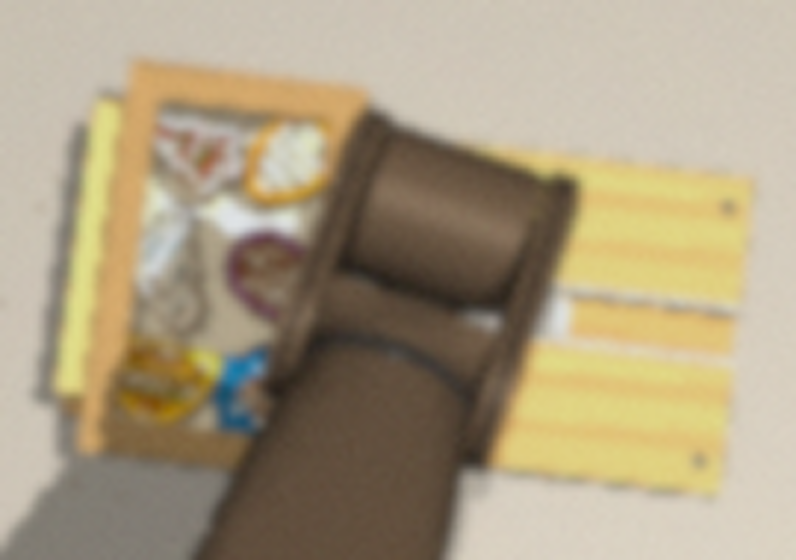

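The box now lies flush and square against the fence, its left edge parallel to the fence's yellow top at about (130,65) to (85,450). The press reads about 10.6 N. I'll hold briefly, lower the bar almost to tooth height, then open the fingers.

>>> apply_moves(motion=[{"slide":[0,0,0],"rot":[0,0,0]},{"slide":[0,0,0],"rot":[0,0,0]},{"slide":[0,0,0],"rot":[0,0,0]},{"slide":[0,0,0],"rot":[0,0,0]},{"slide":[0,0,1],"rot":[0,0,0]},{"slide":[0,0,1],"rot":[0,0,0]},{"slide":[0,-0.5,0],"rot":[0,0,0]},{"slide":[0,-0.5,0],"rot":[0,0,0]},{"slide":[0,0,0],"rot":[0,0,0]}])

```text
t: 11.27
position: [0.4915, -0.0834, 0.1228]
orientation: [[-0.988, 0.152, 0.001], [0.152, 0.988, -0.004], [-0.001, -0.004, -1.0]]
ft_force: [2.7, -7.5, -5.6]
width: 0.0109
grasp_force: 58.9
```

>>> apply_moves(motion=[{"slide":[0,0,0],"rot":[0,0,0]},{"slide":[0,0,0],"rot":[0,0,0]},{"slide":[0,0,0],"rot":[0,0,0]},{"slide":[0,0,0],"rot":[0,0,0]}], jaw=24)

```text
t: 11.6
position: [0.4916, -0.0812, 0.1238]
orientation: [[-0.988, 0.153, -0.0], [0.153, 0.988, 0.0], [0.0, 0.0, -1.0]]
ft_force: [0.5, -0.0, -0.5]
width: 0.0238
grasp_force: 0.0
```

```bash
python3 - <<'E'
from h import *
import pickle
s=ctrl.read_state();print(s["t"],s["position"],s["ft_force"],s["width"],s["joints"])
pickle.dump(ctrl.camera_params("wrist"),open("w2.pkl","wb"))
im=ctrl.grab_frame("wrist");cv2.imwrite("pics/w2.png",im)
E
```

```text
11.6 [ 0.49155718 -0.0812083   0.12381023] [ 0.5143854  -0.01261961 -0.46255259] 0.02378908398412227 [-3.67726319e-01  4.71630446e-02  2.10517897e+00  1.73185055e-04
  9.89557684e-01 -1.78520787e+00]
```

View pics/w2.png

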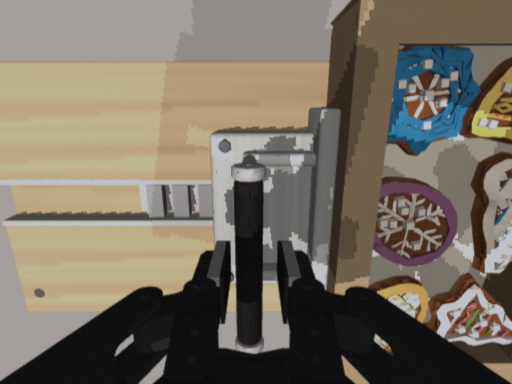

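The open fingers stand either side of the rod without touching it. The rod's black part runs from (249,181) to about (249,337), and the tooth strip shows behind the stop at u 145–212. I'll compute the bar's height from the rod's apparent position.

```bash
cat > rod.py <<'E'
from h import *
# rod: top end v, width, and columns; compare with lift
def rodpix(im):
    m=(im.max(2)<45).astype(np.uint8)
    r=m[195:235,225:275]; cols=[np.nonzero(q)[0] for q in r]
    w=np.median([np.ptp(c)+1 for c in cols if len(c)>3]);uc=np.median([c.mean() for c in cols if len(c)>3])+225
    c=int(round(uc));col=np.nonzero(m[150:200,c-3:c+4].mean(1)>.5)[0]
    return col.min()+150,uc,w
def lift(p,vtop,uc,ctr,x=np.array([.9884,-.152])):
    e=np.r_[ctr-.042*x,0]; z=np.arange(.1,.13,.0005)
    v=[proj(p,e+[0,0,h])[1] for h in z]; return (np.interp(-vtop,-np.array(v)[::1],z) if v[0]>v[-1] else np.interp(vtop,v,z))-.106
E
python3 - <<'E'
from rod import *
import pickle
p=pickle.load(open("w2.pkl","rb"));im=cv2.imread("pics/w2.png");r=rodpix(im);print(r)
c=np.array([.4915,-.0834]);x=np.array([.9884,-.152])
for z in(.106,.116):
    print(z,proj(p,np.r_[c-.042*x,z]),proj(p,np.r_[c+.042*x,z]),proj(p,np.r_[c-.0065*np.array([.152,.9884])-.03*x,z])[0]-proj(p,np.r_[c+.0065*np.array([.152,.9884])-.03*x,z])[0])
p=pickle.load(open("w1.pkl","rb"));print("check w1",[proj(p,np.r_[np.array([.469,-.2229])+s*.042*x,.106]) for s in(-1,1)])
E
```

```text
(np.int64(183), np.float64(248.5), np.float64(28.0))
0.106 [249.51621089 178.17115199] [250.10650586 326.99793907] -27.14168042101136
0.116 [249.2488231  183.62003292] [249.91711846 340.54975574] -29.034608057849113
check w1 [array([249.92823176, 140.89084982]), array([249.97963591, 230.19649072])]
```

The bar rides on a tooth: the near end at v≈340 matches a lift of 10 mm, against 327 if it were down. I'll lower the open fingers a little and ease the stop back with the front finger.

>>> apply_moves(motion=[{"slide":[0,0,3],"rot":[0,0,0]},{"slide":[0,0,3],"rot":[0,0,0]},{"slide":[0,-2,0],"rot":[0,0,0]},{"slide":[0,-2,0],"rot":[0,0,0]},{"slide":[0,-2,0],"rot":[0,0,0]},{"slide":[0,-0.5,0],"rot":[0,0,0]},{"slide":[0,0,0],"rot":[0,0,0]}])

```text
t: 12.23
position: [0.4907, -0.0881, 0.1177]
orientation: [[-0.988, 0.153, 0.0], [0.153, 0.988, -0.0], [-0.0, -0.0, -1.0]]
ft_force: [0.1, -0.1, -0.5]
width: 0.024
grasp_force: 0.0
```

>>> apply_moves(motion=[{"slide":[0,-0.5,0],"rot":[0,0,0]},{"slide":[0,-0.5,0],"rot":[0,0,0]},{"slide":[0,-0.5,0],"rot":[0,0,0]},{"slide":[0,0,0],"rot":[0,0,0]}])

```text
t: 12.57
position: [0.4905, -0.089, 0.1177]
orientation: [[-0.988, 0.153, 0.0], [0.153, 0.988, 0.001], [-0.0, 0.001, -1.0]]
ft_force: [0.8, 2.4, 0.6]
width: 0.0244
grasp_force: 0.8
```

```bash
cat > chk.py <<'E'
from rod import *
s=ctrl.read_state();p=ctrl.camera_params("wrist");im=ctrl.grab_frame("wrist")
v,u,w=rodpix(im)
m=(im.max(2)<45);c=int(u)
col=im[300:370,c-3:c+4].max(2).mean(1)
print(s["t"],s["position"].round(4),s["ft_force"].round(1),"top",v,u,w,"cap rows",300+np.nonzero(col>70)[0])
t=s["position"][:2];x=np.array([.9884,-.152]);y=np.array([.152,.9884])
for z in(.106,.116):
    # rod y from u, along-slide
    d=np.linspace(-.02,.02,81);us=[proj(p,np.r_[t+k*y-.02*x,z])[0] for k in d];k=np.interp(u,us,d)
    # rod centre along jig x is fixed: use the pressed line point
    b=np.array([.4915,-.0834]);ctr=b+((t+k*y-b)@y)*y
    print(z,"rod back",round(-1000*(ctr-b)@y,1),"pred top/bot",proj(p,np.r_[ctr-.042*x,z])[1].round(1),proj(p,np.r_[ctr+.042*x,z])[1].round(1))
E
python3 chk.py
```

```text
12.5667 [ 0.4905 -0.089   0.1177] [0.8 2.4 0.6] top 186 263.0 23.0 cap rows []
0.106 rod back 1.6 pred top/bot 181.1 334.9
0.116 rod back 1.9 pred top/bot 187.0 349.4
```

The finger is in contact (about 2.4 N) and the bar is still on the tooth. I'll ease back in small steps.

>>> apply_moves(motion=[{"slide":[0,-0.5,0],"rot":[0,0,0]},{"slide":[0,-0.5,0],"rot":[0,0,0]},{"slide":[0,0,0],"rot":[0,0,0]}])

```text
t: 12.87
position: [0.4904, -0.0894, 0.1177]
orientation: [[-0.988, 0.154, 0.0], [0.154, 0.988, 0.002], [-0.0, 0.002, -1.0]]
ft_force: [1.3, 5.9, 0.5]
width: 0.0238
grasp_force: 2.7
```

```bash
python3 chk.py
```

```text
12.8667 [ 0.4904 -0.0894  0.1177] [1.3 5.9 0.5] top 186 263.0 23.0 cap rows []
0.106 rod back 1.9 pred top/bot 181.1 334.9
0.116 rod back 2.3 pred top/bot 187.1 349.5
```

>>> apply_moves(motion=[{"slide":[0,-0.5,0],"rot":[0,0,0]},{"slide":[0,-0.5,0],"rot":[0,0,0]},{"slide":[0,0,0],"rot":[0,0,0]}])

```text
t: 13.17
position: [0.4903, -0.0902, 0.1176]
orientation: [[-0.988, 0.153, 0.0], [0.153, 0.988, 0.002], [-0.0, 0.003, -1.0]]
ft_force: [1.4, 5.5, 0.5]
width: 0.0241
grasp_force: 2.9
```

```bash
python3 chk.py
```

```text
13.1667 [ 0.4903 -0.0902  0.1176] [1.4 5.5 0.5] top 186 263.0 23.0 cap rows []
0.106 rod back 2.8 pred top/bot 181.2 334.9
0.116 rod back 3.1 pred top/bot 187.1 349.5
```

>>> apply_moves(motion=[{"slide":[0,-0.5,0],"rot":[0,0,0]},{"slide":[0,-0.5,0],"rot":[0,0,0]},{"slide":[0,-0.5,0],"rot":[0,0,0]}])

```text
t: 13.47
position: [0.4901, -0.0917, 0.1176]
orientation: [[-0.988, 0.153, 0.001], [0.153, 0.988, 0.003], [-0.0, 0.003, -1.0]]
ft_force: [1.6, 5.4, 0.3]
width: 0.0242
grasp_force: 2.9
```

```bash
python3 chk.py
```

```text
13.4667 [ 0.4901 -0.0917  0.1176] [1.6 5.4 0.3] top 186 263.0 23.0 cap rows []
0.106 rod back 4.2 pred top/bot 181.2 335.0
0.116 rod back 4.5 pred top/bot 187.2 349.6
```

>>> apply_moves(motion=[{"slide":[0,-0.5,0],"rot":[0,0,0]},{"slide":[0,-0.5,0],"rot":[0,0,0]},{"slide":[0,-0.5,0],"rot":[0,0,0]}])

```text
t: 13.77
position: [0.4893, -0.0942, 0.1173]
orientation: [[-0.988, 0.153, -0.001], [0.153, 0.988, 0.0], [0.001, -0.0, -1.0]]
ft_force: [0.7, 2.7, -1.6]
width: 0.0237
grasp_force: 1.0
```

```bash
python3 chk.py
```

```text
13.7667 [ 0.4893 -0.0942  0.1173] [ 0.7  2.7 -1.6] top 182 263.0 23.0 cap rows [342 343 344 345 346 347 348 349 350 351 352]
0.106 rod back 6.9 pred top/bot 182.2 336.2
0.116 rod back 7.2 pred top/bot 188.2 350.8
```

The bar dropped: the push force fell to 2.7 N, and the rod's far end jumped to v=182, as predicted for fully down. I'll take the finger off the rod and check.

>>> apply_moves(motion=[{"slide":[0,2,0],"rot":[0,0,0]},{"slide":[0,2,0],"rot":[0,0,0]},{"slide":[0,1.5,0],"rot":[0,0,0]},{"slide":[0,0,0],"rot":[0,0,0]},{"slide":[0,0,0],"rot":[0,0,0]}])

```text
t: 14.23
position: [0.4906, -0.0889, 0.1178]
orientation: [[-0.988, 0.153, 0.0], [0.153, 0.988, -0.0], [-0.0, -0.0, -1.0]]
ft_force: [0.5, 0.2, 0.1]
width: 0.0244
grasp_force: 0.0
```

```bash
python3 chk.py; python3 -c "
from h import *
cv2.imwrite('pics/w3.png',ctrl.grab_frame('wrist'))"
```

```text
14.2333 [ 0.4906 -0.0889  0.1178] [0.5 0.2 0.1] top 180 253.5 28.0 cap rows [340 341 342 343 344 345 346 347 348 349 350 351 352 353]
0.106 rod back 5.9 pred top/bot 180.8 334.5
0.116 rod back 5.9 pred top/bot 186.7 349.0
```

View pics/w3.png

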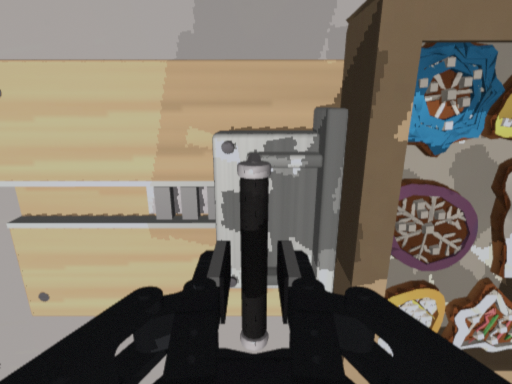

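The rod's near end is now at v≈334 and its far end at 180, which matches fully down. The stop sits about 6 mm back from the box and nothing is touching the fingers. I'll lift straight away.

>>> apply_moves(motion=[{"slide":[0,0,-10],"rot":[0,0,0]},{"slide":[0,0,-15],"rot":[0,0,0]},{"slide":[0,0,-25],"rot":[0,0,0]},{"slide":[0,0,-30],"rot":[0,0,0]},{"slide":[0,0,-30],"rot":[0,0,0]},{"slide":[0,0,-20],"rot":[0,0,0]},{"slide":[0,0,0],"rot":[0,0,0]},{"slide":[0,0,0],"rot":[0,0,0]}])

```text
t: 15.0
position: [0.4912, -0.0892, 0.2497]
orientation: [[-0.988, 0.153, 0.004], [0.153, 0.988, -0.002], [-0.004, -0.001, -1.0]]
ft_force: [-1.4, 1.2, -0.3]
width: 0.0241
grasp_force: 0.0
```

```bash
python3 - <<'E'
from h import *
s=ctrl.read_state();print(s["t"],s["position"],s["ft_force"])
cv2.imwrite("pics/w4.png",ctrl.grab_frame("wrist"))
E
```

```text
15.0 [ 0.49121636 -0.08916717  0.24973475] [-1.40227578  1.1950344  -0.27558531]
```

View pics/w4.png

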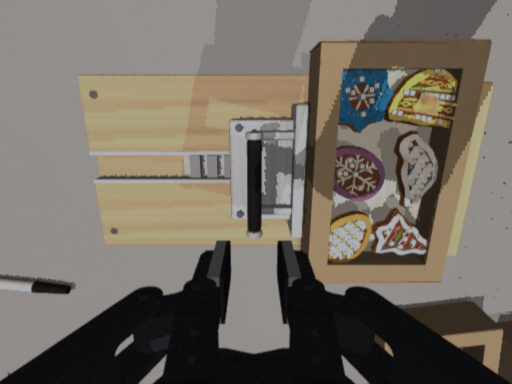

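The gripper is clear. The rod is down at (254,140–232), as in the first wrist view. The box is flush against the fence and square, with a small gap to the stop face at u≈305. Handing in.

```bash
python3 -c "
from station import ctrl
print(ctrl.job_done())"
```

```text
the job is handed in; nothing more can be done
None
```

The job is handed in at about 15 s: the box was pressed square and home at about 10 N, the stop let back about 6 mm to its first catching notch, and the bar is fully down with the robot touching nothing.

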